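# Press the label holder home in the shelf rail of the carving shop

## Robot

A 7-joint arm with a two-finger parallel gripper is mounted at the origin on the work surface. World frame = base frame: x ahead of the robot, y to its left, z up, the work surface at z = 0. Lengths are in m, angles in rad, forces in N, time in s.
With the tool pointing down it reaches from about 0.425 to 0.925 m from the base axis. Payload 6.8 kg.
Tool frame: the origin (TCP) lies between the finger pads; the fingertips stand 11 mm ahead of it and the grasp point (between the pads) lies 8 mm behind it; z points along the fingers, y is the line along which they close (so a half turn about z gives the same grasp; the last joint's range is limited). The gripper opens to 85 mm and grips with 20 to 120 N. Pads are 22 mm wide; open, the fingers measure 114 mm over their backs; the gripper's body (76 mm by 85 mm) begins 54 mm behind the grasp point. The pads swing forward as they close: fully open they stand 13 mm farther back than shut.
Start: joints at [-1.409, 0.477, 0.022, 1.555, -0.011, 1.109, -0.083], TCP at [0.18, 0.651, 0.242] pointing down, gripper open.
Joint ranges: [-2.96, 2.96], [-0.34, 2.1], [-1.41, 1.46], [0.24, 2.44], [-1.37, 4.51], [0.17, 1.92], [-2.96, 2.96]. Speed limits (rad/s): [2.39, 2.39, 3.14, 3.14, 3.14, 3.14, 3.14].

## Interface

Orientations are given as a rotation vector (axis times angle).
In Python, from bench import r gives the robot as it stands.
- The arm moves only by the tool send_rows, never from a script. Its argument "deltas" is a list of rows, each an object of numbers: "dx", "dy", "dz": the shift along the world's x, y, z in mm; "rx", "ry", "rz": the turn, a rotation vector about the world's x, y, z in degrees. A call has 1 to 5 rows; each row is the pose to reach, as a shift and turn from the pose commanded when the call began; what a row does not reach only later rows make up. A row lasts 1/12 s, in which the tool goes at most 41.7 mm and 7.16 degrees, less where a joint would pass 70% of its speed; a pose out of reach is approached as far as the arm can. A call with a gripper value outside its range is refused whole. "jaw" is the finger opening in mm, from 0 to 85.4, set as the call begins (left out, the last holds). The fingers move at their own pace and stop on an object; "newtons" is the grip in N (left out, the last holds). Time passes only in rows, so rows that repeat a pose let the fingers close. It gives the time, the measured TCP pose, the force, the opening and the grip force at its end, in the units of the state.
- r.get_obs(): the state, without advancing time (a new reading comes with each control period).
- r.grab_frame(name): name is "side" or "top" or "wrist"; returns a dict with "frame" (400x640x3 uint8, blue, green, red), "z_map" (400x640 float32, m along the optical axis (not along the pixel's ray), 0 where there is no reading), "vertical_fov" (degrees; the focal length in pixels is half the picture's height over the tangent of half this angle, whatever the lens; pixels are square), "cx", "cy" (the principal point, pixels), "xyz" and "orientation" of the camera in the world. Camera axes: x right, y down, z forward; pixel columns grow to the right and rows downward; lengths in m; the calibration is good to about 2 mm. A picture is of the moment at which its call begins.
- r.hand_in(): hands the job in; it is judged then, once.
The state is a dict: "clock": time; "joints": joint angles; "qvel": joint speeds; "tau": joint torques, N m; "tcp_pos": TCP position; "orientation": TCP orientation; "contact_force": force on the tool from outside, world axes, zero at the start; "moment": the same for the moment, N m; "grip_width": finger opening in m; "gripper_force": force on a finger pad.
Only numpy, scipy, OpenCV 4.12 (cv2) and the standard library are available. Lean on these libraries where they do the work, as an engineer would, in place of code of your own. Each camera call takes 0.05 s, during which the arm holds its last target. There are 200 camera calls.

## Task

Lift the red label holder out of its wooden stand and push it, white label facing outward (away from the shelf board), down behind the metal lip into the empty pocket of the shelf rail, beside the green one. A spring in the pocket pushes back: press until the holder is fully home, as low as its green neighbour, and finish while still holding it there pressed down in the fingers, so that I can put the fixing screw in. Leave the blue holder in its stand and everything else on the bench as it is.

Things in the scene. Friction and masses are not known exactly. Their poses are not given: they have to be found in the camera images.
- red_mid (a point): Centre (half-way up) of the red label holder: loose upright plastic plate, 8 mm thick (x axis), 60 wide (y), 85 tall (z up), 40-85 g. White label on its -x face. Starts upright in the kerf of a wooden stand, 67 mm standing out. Grip across its thickness near the top: fingertips 5 mm or more above this point clear stand and lip, also when home.
- red_face (a point): Point on the red holder's white-labelled face (-x face), half-way up: 4 mm in -x from its centre. This face must end on the lip's side, away from the shelf board.
- red_holder: The red label holder as a whole; origin at the centre of its foot, axes as red_mid.
- red_stand: Fixed wooden stand that carries the red holder: 60 mm (x) by 80 mm (y) by 35 mm tall, origin at the centre of its underside; kerf along y, open at the top and both ends, 11 mm wide and 18 mm deep.
- blue_mid (a point): Centre of the blue label holder, same size and shape as the red one, in the same kind of wooden stand; it must stay there. Either stand may be the one nearer the robot.
- rack: Fixed low wooden shelf board, aluminium label rail on its front (local -x, facing roughly world -y, the robot's right); origin: centre of underside. 160 mm deep (x), 320 long (y), board top 85 mm high. The lip is as high as the board; its flared top edge reaches 7 mm higher and 9 mm farther out. Stock trays 45 mm tall stand on the board, 98 mm or more behind the slot's centre line.
- pocket (a point): Centre of the empty pocket's mouth behind the lip, level with the board top, axes as rack (x into the shelf, y along the lip, z up). 11 mm wide (x), 68 mm long (y). An orange sprung bar lies 26 mm below the mouth and gives way 8 mm more to its stop: home is the holder's foot 34 mm below the mouth, its centre 8.5 mm above this point.
- keeper (a joint): Travel of the orange sprung bar at the pocket's bottom, m: 0 up at rest, grows downward to 0.008 at its stop. It pushes up with 4 N at the start and 9 N at the stop, and lifts the holder again when let go.
- mallet_head (a point): Head of a wooden carver's mallet lying on the bench, leave alone.
- glue_mid (a point): White and blue glue bottle, 60 mm wide, 165 mm tall, point half-way up, leave alone.
- wax_tin: Flat brass wax tin, 80 mm wide, 50 mm tall, origin under it, leave alone.
- bowl: Small dark wooden bowl, 130 mm wide, 50 mm tall, origin under it, leave alone.
- chisel: Chisel with a red handle, 220 mm long, lying on the bench, leave alone.
- offcut: Pale wood offcut 160 x 60 x 40 mm, origin under it, leave alone.
- green_mid (a point): Centre of the green label holder, same size as the red one, fixed fully home in the rail 140 mm in the rack's +y from the empty pocket; it stands 51 mm above the lip.
Not all that is in view belongs to the job. Several things have the shape of the red_holder; the one meant has the colours described above.

How it is judged:
On the way, in this order (a step that is already met when the one before it is completed fails the run):
1. the red holder is lifted out of its stand, carried by the fingers alone (distance of red_mid from where it was at the start of the episode above 0.03 m and z of red_mid in the frame of red_stand above 0.082 m and contact force between the fingers and red_holder above 1 N and contact force between red_holder and red_stand below 0.1 N), for 0.2 s.
2. the red holder's foot is behind the lip, in the empty pocket (horizontal distance between red_mid and pocket below 0.008 m and z of red_mid in the frame of pocket below 0.034 m and angle between the x axis of red_mid and the x axis of pocket, either way round below 0.2 rad), for 0.1 s.
At the end, for the whole second after the job is handed in: Red holder upright (8 deg) in the empty pocket, label on the lip side, within 8 mm of its centre and 3 mm of home; sprung bar down at least 6 of 8 mm, holder bearing on the rack with over 4 N, fingers on it with over 2 N through the last second; blue holder within 15 mm of its start (value of joint keeper above 0.006 m and z of red_mid in the frame of pocket below 0.0115 m and horizontal distance between red_mid and pocket below 0.008 m and x of red_face in the frame of pocket below 0 m and angle between the x axis of red_mid and the x axis of pocket, either way round below 0.15 rad and angle between red_mid's own z axis and vertical below 0.15 rad and contact force between red_holder and rack above 4 N and contact force between the fingers and red_holder above 2 N and distance of blue_mid from where it was at the start of the episode below 0.015 m); the arm keeps its last pose, push and grip.
It fails at once if the blue holder is disturbed (distance of blue_mid from where it was at the start of the episode above 0.015 m).
It fails at once if something else on the bench is knocked or moved by more than 3 cm (distance of any of mallet_head, glue_mid, wax_tin, bowl, chisel, offcut from where it was at the start of the episode above 0.03 m).
It also fails if it takes over 35 s, if anything falls off the work surface, if the arm or the gripper's body presses on something with over 40 N, if the wrist force passes 120 N, or if a joint passes its speed limit or range.

## Working session

There is one attempt and no reset: what is moved stays moved. The work goes in short steps, Python scripts to look and compute and a tool call to move; the robot and the scene stay as the last step left them, time stands still between calls to the robot, and variables do not carry over. Pictures are saved under pics/ and viewed, at most 10 in all, crops included, and the job is handed in when it is done.

Besides the shell and the picture viewer there is one more tool, called after "Request:" as name(argument=value, ...), one argument or row to a line, values as JSON. send_rows: Moves the arm, as the interface text tells. Its arguments: {"type":"object","properties":{"deltas":{"type":"array","items":{"type":"object","properties":{"dx":{"type":"number"},"dy":{"type":"number"},"dz":{"type":"number"},"rx":{"type":"number"},"ry":{"type":"number"},"rz":{"type":"number"}}}},"jaw":{"type":"number"},"newtons":{"type":"number"}},"required":["deltas"]}

```bash
mkdir -p pics && cat > h.py <<'E'
import numpy as np, cv2
from scipy.spatial.transform import Rotation as R
from bench import r
def grab(n):
    f=r.grab_frame(n); h,w=f['frame'].shape[:2]
    f['f']=h/2/np.tan(np.radians(f['vertical_fov'])/2)
    f['R']=R.from_rotvec(f['orientation']).as_matrix() if np.size(f['orientation'])==3 else np.array(f['orientation'])
    f['t']=np.array(f['xyz']); return f
def ray(f,u,v): return f['R']@np.array([(u-f['cx'])/f['f'],(v-f['cy'])/f['f'],1.])
def plane(f,u,v,z):
    d=ray(f,u,v); return f['t']+d*(z-f['t'][2])/d[2]
def cloud(f):
    h,w=f['z_map'].shape; v,u=np.mgrid[:h,:w]; Z=f['z_map']
    P=np.stack([(u-f['cx'])/f['f']*Z,(v-f['cy'])/f['f']*Z,Z],-1)@f['R'].T+f['t']
    P[Z==0]=np.nan; return P
def pix(f,p):
    q=f['R'].T@(np.array(p)-f['t']); return f['cx']+f['f']*q[0]/q[2],f['cy']+f['f']*q[1]/q[2]
E
python3 - <<'E'
from h import *
import pickle
D={n:grab(n) for n in('side','top','wrist')}
pickle.dump(D,open('d0.pkl','wb'))
for n,f in D.items():
    print(n,f['t'].round(3),f['R'].round(2).tolist(),round(f['f'],1),f['cx'],f['cy'],(f['z_map']>0).mean())
cv2.imwrite('pics/a.png',D['top']['frame']); cv2.imwrite('pics/b.png',D['side']['frame'])
o=r.get_obs();print(o)
E
```

```text
side [ 0.29  -0.525  0.88 ] [[0.89, -0.35, 0.28], [-0.45, -0.69, 0.57], [-0.01, -0.63, -0.77]] 368.3 319.68638079550436 200.75030449540844 0.99593359375
top [0.368 0.061 1.396] [[-0.01, -0.99, 0.14], [-1.0, 0.01, -0.02], [0.02, -0.14, -0.99]] 397.4 319.78004602436994 195.4914081814317 0.9959921875
wrist [0.107 0.671 0.374] [[0.27, 0.92, 0.28], [0.96, -0.26, -0.08], [-0.0, 0.29, -0.96]] 283.5 317.4310026543706 200.0526493027899 0.99587109375
{'clock': 0.15, 'joints': array([-1.40910044,  0.47764331,  0.02234017,  1.55618662, -0.01151113,
        1.10931366, -0.08309821]), 'qvel': array([ 0.00060002, -0.00360254, -0.00016548, -0.00417217,  0.0008222 ,
       -0.00142563,  0.0012109 ]), 'tau': array([ 2.07451143e-03, -5.96925437e+01,  1.60982229e+00, -2.81491381e+01,
        1.26296858e-02,  6.52935894e-03, -1.12498661e-06]), 'tcp_pos': array([0.17979286, 0.6501672 , 0.24154267]), 'orientation': array([-4.22463754e-01, -3.11295160e+00,  2.22927356e-03]), 'contact_force': array([ 0.49957252, -0.62532972,  0.01043125]), 'moment': array([ 0.02671657, -0.04723899,  0.00509525]), 'gripper_force': 0.0, 'grip_width': 0.0854615609798266}
```

View pics/a.png

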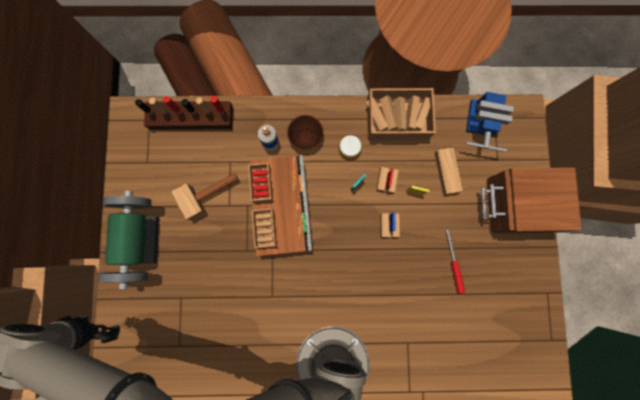

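View pics/b.png

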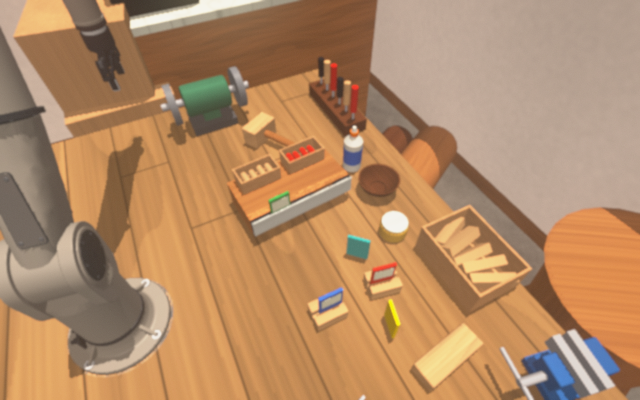

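The top view shows the rack at (280,205) with its rail along its right side, and the green holder at about (305,225). There is a red plate in a stand at (388,180) and a blue one in a stand at (391,225). Loose decoys are teal (358,183) and yellow (418,190), plus red-filled trays and the red chisel at (458,275). In the side view, the red-framed plate with a white label at (383,272) fits the description. I'll confirm it in a crop and measure.

```bash
cat > m.py <<'E'
from h import *
import pickle
D=pickle.load(open('d0.pkl','rb'))
s=D['side'];t=D['top']
a=cv2.resize(s['frame'][160:345,225:425],None,fx=3,fy=3,interpolation=cv2.INTER_CUBIC)
b=cv2.resize(t['frame'][140:265,240:440],None,fx=3,fy=3,interpolation=cv2.INTER_CUBIC)
cv2.imwrite('pics/c.png',a);cv2.imwrite('pics/d.png',b)
for n in('side','top'):
    f=D[n];P=cloud(f);h=cv2.cvtColor(f['frame'],cv2.COLOR_BGR2HSV)
    H,S,V=h[...,0],h[...,1],h[...,2]
    M={'red':((H<6)|(H>174))&(S>150)&(V>80),'blue':(H>105)&(H<130)&(S>120),'green':(H>50)&(H<80)&(S>120)}
    for c,m in M.items():
        k,L,st,ce=cv2.connectedComponentsWithStats(m.astype('uint8'))
        for i in range(1,k):
            if st[i,4]<12: continue
            u,v=ce[i]; p=P[L==i]; c0=np.nanmedian(p,0)
            if not(0.3<c0[0]<0.9 and -.35<c0[1]<.35 and c0[2]<.25):continue
            (cu,cv_),(w_,h_),an=cv2.minAreaRect(np.argwhere(L==i)[:,::-1].astype('float32'))
            print(n,c,ce[i].round(1),st[i].tolist(),c0.round(4),'zmax',np.nanmax(p[:,2]).round(4),'rect',round(w_,1),round(h_,1),round(an,1))
E
python3 m.py
```

```text
side red [309.6 148.3] [307, 145, 7, 7, 30] [0.6289 0.2427 0.1099] zmax 0.1121 rect 6.4 4.2 45.0
side red [302.8 150.9] [300, 148, 8, 7, 34] [0.6046 0.24   0.1129] zmax 0.1167 rect 7.8 4.2 45.0
side red [292.3 155.2] [286, 151, 13, 9, 73] [0.5714 0.2388 0.1106] zmax 0.1165 rect 7.1 11.8 74.1
side red [383.7 267.2] [373, 263, 23, 10, 80] [ 0.6113 -0.2022  0.1018] zmax 0.106 rect 3.6 23.6 74.1
side red [379.8 279.6] [371, 277, 21, 6, 25] [ 0.6069 -0.2022  0.0419] zmax 0.0517 rect 2.1 20.6 80.0
side blue [330.3 294.3] [320, 289, 22, 12, 65] [ 0.4661 -0.2068  0.1022] zmax 0.105 rect 2.6 23.7 65.6
side green [278.3 196.6] [270, 192, 18, 10, 44] [0.4621 0.0865 0.1355] zmax 0.1389 rect 2.2 19.2 63.4
top red [389.8 177.6] [387, 169, 6, 18, 61] [ 0.6128 -0.1962  0.1   ] zmax 0.1069 rect 3.9 17.4 9.5
top red [259.  172.5] [252, 170, 15, 6, 78] [0.6295 0.238  0.1072] zmax 0.1147 rect 5.0 14.0 90.0
top red [259.6 179.6] [252, 177, 16, 6, 80] [0.6056 0.2346 0.1111] zmax 0.1172 rect 5.0 15.0 90.0
top red [260.5 190.5] [253, 185, 16, 12, 169] [0.5724 0.2328 0.1088] zmax 0.1201 rect 11.0 15.0 90.0
top blue [270.7 144.1] [264, 139, 13, 9, 49] [0.7371 0.2044 0.0613] zmax 0.0838 rect 5.3 13.4 67.4
top blue [392.5 221.6] [391, 213, 4, 18, 65] [ 0.4649 -0.1992  0.0972] zmax 0.1066 rect 17.0 3.0 90.0
```

View pics/c.png

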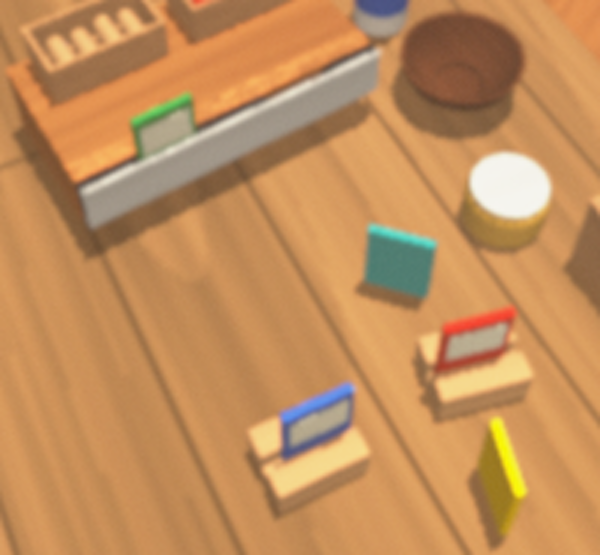

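View pics/d.png

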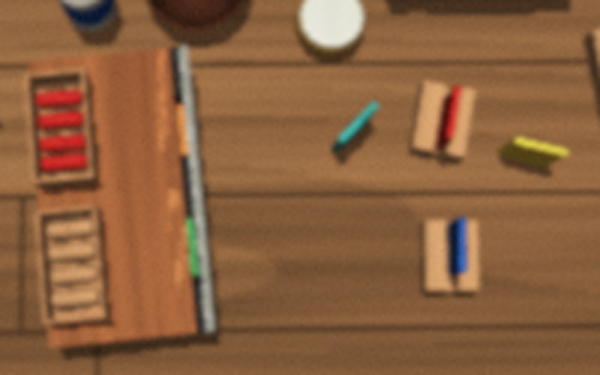

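The crops confirm the choice: the red-framed plate with the white label, at (475,340) in the side crop and (452,115) in the top crop, sits in its stand with the label toward world −y. The blue one is a twin to leave alone, and the teal and yellow plates have neither label nor stand. The empty pocket with its orange bar is at (183,130) in the top crop, and the green holder is at (194,247). I'll move the wrist camera over the pocket, then over the red holder.

Request:
send_rows(
  deltas=[
    {"dx":24,"dy":-30,"dz":2},
    {"dx":48,"dy":-60,"dz":4},
    {"dx":72,"dy":-90,"dz":6},
    {"dx":96,"dy":-120,"dz":8},
    {"dx":120,"dy":-150,"dz":10},
  ],
)

```text
$.deltas[0]: bad value
```

Request:
send_rows(
  deltas=[
    {"dx":24,"dy":-30},
    {"dx":48,"dy":-60},
    {"dx":72,"dy":-90},
    {"dx":96,"dy":-120},
    {"dx":120,"dy":-150},
  ],
)

```text
$.deltas[0]: bad value
```

Request:
send_rows(
  deltas=[
    {"dx":12,"dy":-35},
    {"dx":24,"dy":-70},
    {"dx":36,"dy":-105},
    {"dx":48,"dy":-140},
    {"dx":60,"dy":-175},
  ],
)

```text
$.deltas[0]: bad value
```

Request:
send_rows(
  deltas=[
    {"dx":13,"dy":-35},
    {"dx":26,"dy":-70},
    {"dx":40,"dy":-105},
    {"dx":40,"dy":-105},
    {"dx":40,"dy":-105},
  ],
)

```text
$.deltas[0]: bad value
```

```bash
python3 - <<'E'
from h import *
import pickle
f=grab('wrist');pickle.dump(f,open('w1.pkl','wb'))
print(f['t'].round(4)); o=r.get_obs();print(o['clock'],o['tcp_pos'],o['orientation'],o['joints'].round(2))
cv2.imwrite('pics/e.png',f['frame'])
E
```

```text
[0.1069 0.6708 0.3741]
0.2 [0.17982804 0.65024658 0.24168003] [-4.22574840e-01 -3.11293202e+00  1.84444976e-03] [-1.41  0.48  0.02  1.56 -0.01  1.11 -0.08]
```

View pics/e.png

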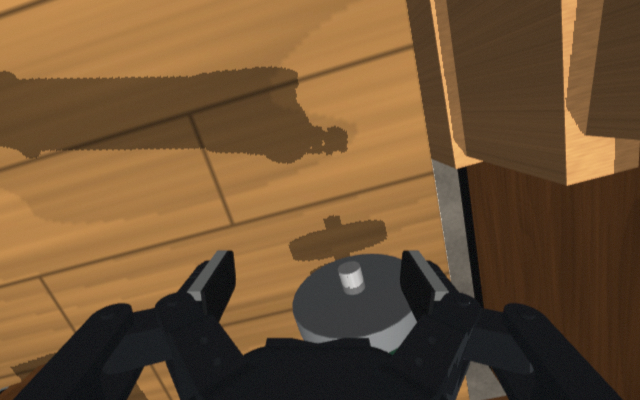

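The picture is still at the start pose, because the moves were refused. Rows probably need all six numbers.

Request:
send_rows(
  deltas=[
    {"dx":24,"dy":-30,"dz":2,"rx":0,"ry":0,"rz":0},
    {"dx":48,"dy":-60,"dz":4,"rx":0,"ry":0,"rz":0},
    {"dx":72,"dy":-90,"dz":6,"rx":0,"ry":0,"rz":0},
    {"dx":96,"dy":-120,"dz":8,"rx":0,"ry":0,"rz":0},
    {"dx":120,"dy":-150,"dz":10,"rx":0,"ry":0,"rz":0},
  ],
)

```text
clock: 0.62
tcp_pos: [0.3008, 0.4989, 0.2522]
orientation: [-0.422, -3.113, 0.0]
contact_force: [0.9, -0.5, -0.2]
grip_width: 0.0854
gripper_force: 0.0
```

Request:
send_rows(
  deltas=[
    {"dx":24,"dy":-30,"dz":2,"rx":0,"ry":0,"rz":0},
    {"dx":48,"dy":-60,"dz":4,"rx":0,"ry":0,"rz":0},
    {"dx":72,"dy":-90,"dz":6,"rx":0,"ry":0,"rz":0},
    {"dx":96,"dy":-120,"dz":8,"rx":0,"ry":0,"rz":0},
    {"dx":120,"dy":-150,"dz":10,"rx":0,"ry":0,"rz":0},
  ],
)

```text
clock: 1.03
tcp_pos: [0.4207, 0.3488, 0.2625]
orientation: [-0.423, -3.113, -0.0]
contact_force: [0.6, 1.1, -0.6]
grip_width: 0.0854
gripper_force: 0.0
```

Request:
send_rows(
  deltas=[
    {"dx":24,"dy":-30,"dz":0,"rx":0,"ry":0,"rz":0},
    {"dx":48,"dy":-60,"dz":0,"rx":0,"ry":0,"rz":0},
    {"dx":72,"dy":-90,"dz":0,"rx":0,"ry":0,"rz":0},
    {"dx":96,"dy":-120,"dz":0,"rx":0,"ry":0,"rz":0},
    {"dx":120,"dy":-150,"dz":0,"rx":0,"ry":0,"rz":0},
  ],
)

```text
clock: 1.45
tcp_pos: [0.5407, 0.1989, 0.2624]
orientation: [0.422, 3.113, 0.0]
contact_force: [0.7, 0.8, -0.1]
grip_width: 0.0854
gripper_force: 0.0
```

Request:
send_rows(
  deltas=[
    {"dx":24,"dy":-30,"dz":0,"rx":0,"ry":0,"rz":0},
    {"dx":48,"dy":-60,"dz":0,"rx":0,"ry":0,"rz":0},
    {"dx":72,"dy":-90,"dz":0,"rx":0,"ry":0,"rz":0},
    {"dx":96,"dy":-110,"dz":0,"rx":0,"ry":0,"rz":0},
    {"dx":115,"dy":-125,"dz":0,"rx":0,"ry":0,"rz":0},
  ],
)

```text
clock: 1.87
tcp_pos: [0.6564, 0.072, 0.2623]
orientation: [0.428, 3.112, -0.002]
contact_force: [0.4, 0.1, 0.0]
grip_width: 0.0853
gripper_force: 0.0
```

Request:
send_rows(
  deltas=[
    {"dx":0,"dy":0,"dz":0,"rx":0,"ry":0,"rz":0},
    {"dx":0,"dy":0,"dz":0,"rx":0,"ry":0,"rz":0},
  ],
)

```text
clock: 2.03
tcp_pos: [0.6553, 0.0741, 0.2617]
orientation: [-0.427, -3.112, 0.001]
contact_force: [-0.9, 1.0, -0.9]
grip_width: 0.0853
gripper_force: 0.0
```

```bash
python3 - <<'E'
from h import *
import pickle
f=grab('wrist');pickle.dump(f,open('w1.pkl','wb'))
print(f['t'].round(4)); o=r.get_obs();print(o['clock'],o['tcp_pos'],o['orientation'],o['joints'].round(2))
cv2.imwrite('pics/e2.png',f['frame'])
E
```

```text
[0.5825 0.0948 0.3943]
2.0833 [0.65455828 0.07572984 0.26176325] [-4.23048335e-01 -3.11182278e+00  1.03834012e-05] [-0.43  0.45  0.31  1.59 -0.15  1.13  1.21]
```

View pics/e2.png

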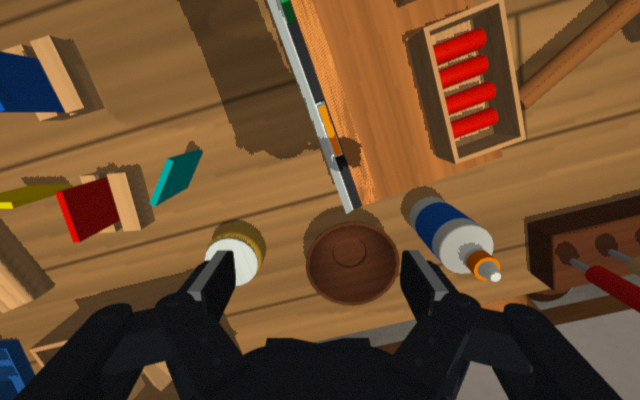

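The wrist view shows the rail running from (285,20) to (352,210), the orange bar of the pocket at (318..340, 103..155), the green holder's corner at (288,8) and the red plate at (90,210). I'll move next over the red/rail area for a second viewpoint that takes in the green holder as well, then measure.

Request:
send_rows(
  deltas=[
    {"dx":-20,"dy":-35,"dz":0,"rx":0,"ry":0,"rz":0},
    {"dx":-40,"dy":-70,"dz":0,"rx":0,"ry":0,"rz":0},
    {"dx":-60,"dy":-105,"dz":0,"rx":0,"ry":0,"rz":0},
    {"dx":-60,"dy":-105,"dz":0,"rx":0,"ry":0,"rz":0},
    {"dx":-60,"dy":-105,"dz":0,"rx":0,"ry":0,"rz":0},
  ],
)

```text
clock: 2.5
tcp_pos: [0.5933, -0.0307, 0.2629]
orientation: [-0.427, -3.112, -0.001]
contact_force: [0.2, 1.7, -0.3]
grip_width: 0.0857
gripper_force: 0.0
```

```bash
cat > m2.py <<'E'
from h import *
import pickle,sys
W={'w1':pickle.load(open('w1.pkl','rb'))}
try: W['w2']=pickle.load(open('w2.pkl','rb'))
except Exception:
    W['w2']=grab('wrist');pickle.dump(W['w2'],open('w2.pkl','wb'));cv2.imwrite('pics/f.png',W['w2']['frame'])
D=pickle.load(open('d0.pkl','rb'));W['top']=D['top'];W['side']=D['side']
for n,f in W.items():
    P=cloud(f);h=cv2.cvtColor(f['frame'],cv2.COLOR_BGR2HSV);H,S,V=[h[...,i].astype(int) for i in range(3)]
    x,y,z=P[...,0],P[...,1],P[...,2]
    reg=(x>.35)&(x<.8)&(y>-.3)&(y<.2)
    M={'orange':(H>8)&(H<24)&(S>210)&(V>150)&(z<.075)&(z>.045)&(y>0.04),
       'redtop':((H<6)|(H>174))&(S>150)&(z>.096)&(z<.115)&(y<-.1),
       'bluetop':(H>105)&(H<130)&(S>120)&(z>.096)&(z<.115)&(y<-.1),
       'greentop':(H>50)&(H<85)&(S>90)&(z>.128)&(y>0),
       'lip':(S<70)&(V>90)&(z>.086)&(z<.098)&(y>0.03)&(y<.16),
       'stand':(z>.031)&(z<.038)&(x>.55)&(x<.7)&(y<-.13)&(y>-.26),}
    for c,m in M.items():
        p=P[m&reg]
        if len(p)<8: continue
        q=p[:,:2].astype('float32'); mn=q.mean(0); w,E=np.linalg.eigh(np.cov((q-mn).T)); d=E[:,1]*np.sign(E[0,1])
        a=(q-mn)@d; b=(q-mn)@np.array([-d[1],d[0]])
        lo,hi=np.percentile(a,[1,99]);bl,bh=np.percentile(b,[3,97])
        c2=mn+d*(lo+hi)/2+np.array([-d[1],d[0]])*(bl+bh)/2
        print(n,c,len(p),'ctr',c2.round(4),'len',round(hi-lo,4),'wid',round(bh-bl,4),'ang',np.degrees(np.arctan2(d[1],d[0])).round(2),'z',np.percentile(p[:,2],[5,50,95]).round(4))
E
python3 m2.py
```

```text
w1 orange 297 ctr [0.6049 0.1028] len 0.055 wid 0.0063 ang 4.96 z [0.0587 0.06   0.0613]
w1 redtop 627 ctr [ 0.6135 -0.1988] len 0.0572 wid 0.008 ang -11.3 z [0.0969 0.1024 0.104 ]
w1 bluetop 149 ctr [ 0.4873 -0.2007] len 0.0205 wid 0.004 ang -5.47 z [0.0962 0.0997 0.1037]
w1 greentop 228 ctr [0.5828 0.0778] len 0.1787 wid 0.1222 ang -2.5 z [0.1305 0.2903 0.3439]
w1 lip 1956 ctr [0.5848 0.0908] len 0.2174 wid 0.009 ang 5.08 z [0.0863 0.0903 0.0931]
w1 stand 1548 ctr [ 0.6198 -0.1957] len 0.0813 wid 0.0535 ang -6.25 z [0.0328 0.0361 0.0374]
w2 redtop 466 ctr [ 0.6136 -0.1991] len 0.0578 wid 0.0073 ang -11.1 z [0.0971 0.1027 0.104 ]
w2 bluetop 732 ctr [ 0.4674 -0.2033] len 0.0574 wid 0.0077 ang -0.55 z [0.0968 0.1026 0.1042]
w2 greentop 739 ctr [0.5383 0.0575] len 0.1683 wid 0.0223 ang -27.27 z [0.1297 0.1367 0.3055]
w2 lip 1748 ctr [0.5674 0.089 ] len 0.2501 wid 0.0089 ang 5.09 z [0.0863 0.0909 0.0932]
w2 stand 1357 ctr [ 0.618  -0.1915] len 0.0878 wid 0.0525 ang 7.12 z [0.0334 0.036  0.0373]
top redtop 41 ctr [ 0.6128 -0.1975] len 0.0552 wid 0.0074 ang -10.35 z [0.0984 0.1018 0.106 ]
top bluetop 38 ctr [ 0.4659 -0.2012] len 0.0511 wid 0.0067 ang -0.41 z [0.0967 0.1014 0.1061]
top greentop 31 ctr [0.4637 0.0906] len 0.0553 wid 0.0048 ang 5.37 z [0.132  0.135  0.1385]
top lip 193 ctr [0.537  0.0887] len 0.3054 wid 0.0097 ang 5.06 z [0.0864 0.0894 0.0943]
top stand 219 ctr [ 0.6169 -0.1981] len 0.0804 wid 0.0576 ang -15.66 z [0.0315 0.0345 0.0376]
side redtop 73 ctr [ 0.6121 -0.2017] len 0.0561 wid 0.0064 ang -10.86 z [0.097  0.102  0.1046]
side bluetop 64 ctr [ 0.4662 -0.2063] len 0.0528 wid 0.0055 ang -0.55 z [0.0983 0.1022 0.1044]
side greentop 50 ctr [0.4646 0.0873] len 0.0514 wid 0.0049 ang 6.53 z [0.1298 0.1352 0.138 ]
side lip 241 ctr [0.533 0.087] len 0.3083 wid 0.0128 ang 4.82 z [0.0863 0.0905 0.0956]
side stand 380 ctr [ 0.6149 -0.2089] len 0.0865 wid 0.0525 ang -25.73 z [0.0326 0.0355 0.0375]
```

View pics/f.png

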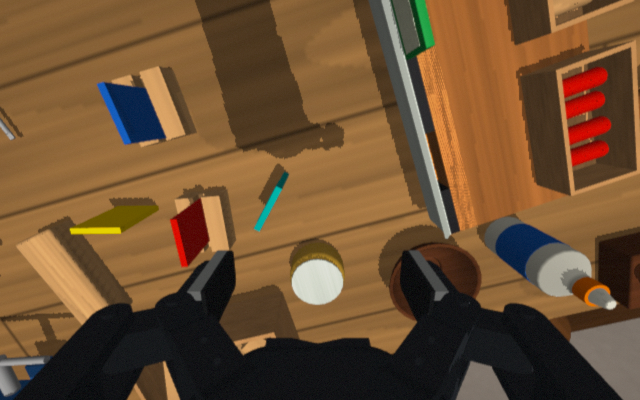

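```bash
python3 - <<'E'
from h import *
import pickle
th=np.radians(5.08);d=np.array([np.cos(th),np.sin(th)]);n=np.array([-d[1],d[0]]);O=np.array([.6049,.1028])
for k in('w1','w2'):
    f=pickle.load(open(k+'.pkl','rb'));P=cloud(f);h=cv2.cvtColor(f['frame'],cv2.COLOR_BGR2HSV);H,S,V=[h[...,i].astype(int) for i in range(3)]
    a=(P[...,:2]-O)@d;b=(P[...,:2]-O)@n;z=P[...,2]
    print(k,'cross profile (b mm: z mm med,min,max)')
    for b0 in range(-18,14):
        m=(abs(b*1e3-b0)<.5)&(abs(a)<.02)&(z<.2)
        if m.sum()>3: print(b0,(np.percentile(z[m],[50,5,95])*1e3).round(0).tolist(),end='; ')
    print('\n along slot')
    for a0 in range(-60,70,4):
        m=(abs(a*1e3-a0)<2)&(abs(b)<.003)&(z<.2)
        if m.sum()>3: print(a0,(z[m].mean()*1e3).round(0),np.median(H[m]),np.median(V[m]),end='; ')
    m=(H>50)&(H<85)&(S>90)&(z>.13)&(z<.145)&(P[...,1]>.06)&(P[...,1]<.12)&(P[...,0]<.52)
    if m.sum()>10:
        print('\ngreen a',np.percentile(a[m],[1,99]).round(4),'b',np.percentile(b[m],[3,50,97]).round(4),'z',np.percentile(z[m],[5,95]))
E
```

```text
w1 cross profile (b mm: z mm med,min,max)
-18 [1.0, 0.0, 3.0]; -15 [91.0, 90.0, 92.0]; -14 [92.0, 91.0, 93.0]; -13 [92.0, 91.0, 93.0]; -12 [92.0, 91.0, 93.0]; -11 [91.0, 90.0, 92.0]; -10 [90.0, 88.0, 91.0]; -9 [89.0, 87.0, 90.0]; -8 [87.0, 86.0, 89.0]; -7 [86.0, 85.0, 87.0]; -6 [86.0, 85.0, 87.0]; -5 [36.0, 35.0, 37.0]; -4 [59.0, 35.0, 61.0]; -3 [60.0, 59.0, 62.0]; -2 [60.0, 59.0, 61.0]; -1 [60.0, 59.0, 61.0]; 0 [60.0, 59.0, 61.0]; 1 [60.0, 59.0, 61.0]; 2 [60.0, 59.0, 61.0]; 3 [60.0, 59.0, 61.0]; 4 [60.0, 58.0, 61.0]; 5 [55.0, 35.0, 85.0]; 6 [86.0, 85.0, 87.0]; 7 [86.0, 85.0, 87.0]; 8 [86.0, 85.0, 87.0]; 9 [86.0, 85.0, 87.0]; 10 [86.0, 85.0, 88.0]; 11 [86.0, 85.0, 87.0]; 12 [86.0, 85.0, 87.0]; 13 [86.0, 85.0, 87.0]; 
 along slot
-60 86.0 120.0 47.5; -56 86.0 105.0 48.0; -52 86.0 107.5 48.0; -48 86.0 120.0 49.0; -44 86.0 139.0 49.0; -40 86.0 132.5 50.0; -36 86.0 135.0 50.0; -32 51.0 47.0 136.0; -28 53.0 17.0 228.0; -24 60.0 18.0 231.0; -20 60.0 18.0 231.0; -16 60.0 18.0 231.0; -12 60.0 18.0 231.0; -8 60.0 18.0 231.0; -4 60.0 18.0 231.0; 0 60.0 18.0 231.0; 4 60.0 18.0 231.0; 8 60.0 14.
[... 721 characters left out ...]
1.0, -0.0, 3.0]; -3 [1.0, -0.0, 2.0]; 3 [60.0, 59.0, 61.0]; 4 [60.0, 59.0, 60.0]; 5 [72.0, 57.0, 85.0]; 6 [78.0, 57.0, 87.0]; 7 [86.0, 84.0, 87.0]; 8 [86.0, 85.0, 87.0]; 9 [86.0, 85.0, 87.0]; 10 [86.0, 85.0, 87.0]; 11 [86.0, 85.0, 87.0]; 12 [86.0, 85.0, 87.0]; 13 [86.0, 85.0, 87.0]; 
 along slot
-60 86.0 135.0 46.0; -56 86.0 135.0 46.0; -52 86.0 135.0 46.0; -48 86.0 120.0 46.0; -44 82.0 120.0 45.0; -40 86.0 105.0 45.0; -36 86.0 15.0 45.5; 36 80.0 60.0 30.0; 40 86.0 105.0 41.0; 44 86.0 120.0 41.0; 48 86.0 120.0 40.0; 52 86.0 95.0 40.0; 56 86.0 111.5 40.0; 60 86.0 120.0 39.0; 64 86.0 120.0 39.0; 68 81.0 80.0 39.0; 
green a [-0.1461 -0.1104] b [-0.0045 -0.002   0.003 ] z [0.13112965 0.13807831]
```

All views agree. The red top centre is at (0.6134, −0.199), z about 0.102, with the plate at −11.2°. The pocket centre is at (0.605, 0.103), rail angle +5.1°; the bar reads z 0.060 and the board 0.086, matching the text. The next move goes to the red holder.

Request:
send_rows(
  deltas=[
    {"dx":4,"dy":-35,"dz":0,"rx":0,"ry":0,"rz":1},
    {"dx":8,"dy":-70,"dz":0,"rx":0,"ry":0,"rz":2},
    {"dx":12,"dy":-105,"dz":0,"rx":0,"ry":0,"rz":3},
    {"dx":16,"dy":-140,"dz":-10,"rx":0,"ry":0,"rz":4.3},
    {"dx":18.6,"dy":-169,"dz":-30,"rx":0,"ry":0,"rz":4.3},
  ],
  jaw=40,
  newtons=70,
)

```text
clock: 2.97
tcp_pos: [0.6163, -0.1987, 0.2344]
orientation: [0.298, 3.122, -0.0]
contact_force: [1.3, -0.3, 0.7]
grip_width: 0.0398
gripper_force: 0.0
```

Request:
send_rows(
  deltas=[
    {"dx":0,"dy":0,"dz":-30,"rx":0,"ry":0,"rz":0},
    {"dx":0,"dy":0,"dz":-60,"rx":0,"ry":0,"rz":0},
    {"dx":0,"dy":0,"dz":-90,"rx":0,"ry":0,"rz":0},
    {"dx":0,"dy":0,"dz":-90,"rx":0,"ry":0,"rz":0},
    {"dx":0,"dy":0,"dz":-90,"rx":0,"ry":0,"rz":0},
  ],
)

```text
clock: 3.38
tcp_pos: [0.6134, -0.1957, 0.141]
orientation: [-0.3, -3.124, -0.002]
contact_force: [-0.2, 0.4, -0.1]
grip_width: 0.0398
gripper_force: 0.0
```

```bash
python3 - <<'E'
from h import *
f=grab('wrist');cv2.imwrite('pics/g.png',f['frame'])
P=cloud(f);h=cv2.cvtColor(f['frame'],cv2.COLOR_BGR2HSV);H,S,V=[h[...,i].astype(int) for i in range(3)]
m=((H<6)|(H>174))&(S>150)&(P[...,2]>.096)&(P[...,2]<.115)&(P[...,1]<-.1)&(P[...,0]<.7)
q=P[m]; print(len(q),np.percentile(q,[2,50,98],axis=0).round(4).tolist())
c=q[:,:2].mean(0);w,E=np.linalg.eigh(np.cov((q[:,:2]-c).T));d=E[:,1]*np.sign(E[0,1]);n=np.array([-d[1],d[0]])
o=r.get_obs();T=o['tcp_pos'];M=R.from_rotvec(o['orientation']).as_matrix()
print(T,np.degrees(np.arctan2(-M[0,1],M[1,1])),np.degrees(np.arctan2(d[1],d[0])))
b=(q[:,:2]-T[:2])@n;a=(q[:,:2]-T[:2])@d
print('b',np.percentile(b,[3,97]),'a',np.percentile(a,[1,99]),o['clock'],o['grip_width'])
E
```

```text
950 [[0.5854, -0.2073, 0.1008], [0.6111, -0.1994, 0.103], [0.6415, -0.1922, 0.1043]]
[ 0.61463806 -0.19670683  0.14294422] -11.01357546879242 -11.115609326771924
b [-6.73300027e-03  5.42677850e-05] a [-0.02933168  0.02878727] 3.4333 0.03983917114699404
```

View pics/g.png

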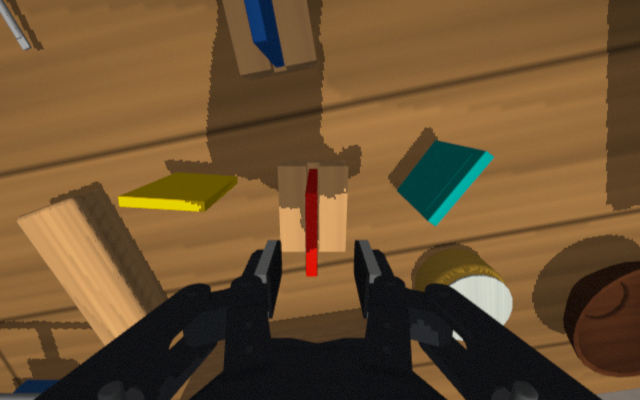

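The plate at (312,275) sits between the fingers (270/368), about 2 mm off-centre, and the yellow and teal plates are clear. I'll correct by 2 mm, descend and grip.

Request:
send_rows(
  deltas=[
    {"dx":0,"dy":-2,"dz":-20,"rx":0,"ry":0,"rz":0},
    {"dx":0,"dy":-2,"dz":-40,"rx":0,"ry":0,"rz":0},
    {"dx":0,"dy":-2,"dz":-61,"rx":0,"ry":0,"rz":0},
    {"dx":0,"dy":-2,"dz":-61,"rx":0,"ry":0,"rz":0},
    {"dx":0,"dy":-2,"dz":-61,"rx":0,"ry":0,"rz":0},
  ],
)

```text
clock: 3.85
tcp_pos: [0.6145, -0.1999, 0.0827]
orientation: [0.304, 3.126, 0.0]
contact_force: [0.4, 0.1, 0.5]
grip_width: 0.04
gripper_force: 0.0
```

Request:
send_rows(
  deltas=[
    {"dx":0,"dy":0,"dz":0,"rx":0,"ry":0,"rz":0},
    {"dx":0,"dy":0,"dz":0,"rx":0,"ry":0,"rz":0},
    {"dx":0,"dy":0,"dz":0,"rx":0,"ry":0,"rz":0},
    {"dx":0,"dy":0,"dz":0,"rx":0,"ry":0,"rz":0},
    {"dx":0,"dy":0,"dz":0,"rx":0,"ry":0,"rz":0},
  ],
  jaw=0,
  newtons=70,
)

```text
clock: 4.27
tcp_pos: [0.6151, -0.2007, 0.0835]
orientation: [0.305, 3.123, -0.0]
contact_force: [0.1, 0.7, 6.9]
grip_width: 0.0065
gripper_force: 69.2
```

Request:
send_rows(
  deltas=[
    {"dx":0,"dy":0,"dz":15,"rx":0,"ry":0,"rz":0},
    {"dx":0,"dy":0,"dz":35,"rx":0,"ry":0,"rz":0},
    {"dx":0,"dy":0,"dz":60,"rx":0,"ry":0,"rz":0},
    {"dx":0,"dy":0,"dz":90,"rx":0,"ry":0,"rz":0},
    {"dx":0,"dy":0,"dz":115,"rx":0,"ry":0,"rz":0},
  ],
)

```text
clock: 4.68
tcp_pos: [0.6136, -0.2006, 0.1987]
orientation: [0.306, 3.125, -0.0]
contact_force: [0.2, -0.4, -0.3]
grip_width: 0.0069
gripper_force: 68.2
```

Request:
send_rows(
  deltas=[
    {"dx":0,"dy":0,"dz":0,"rx":0,"ry":0,"rz":0},
    {"dx":0,"dy":0,"dz":0,"rx":0,"ry":0,"rz":0},
    {"dx":0,"dy":0,"dz":0,"rx":0,"ry":0,"rz":0},
    {"dx":0,"dy":0,"dz":0,"rx":0,"ry":0,"rz":0},
  ],
)

```text
clock: 5.02
tcp_pos: [0.6126, -0.2, 0.195]
orientation: [-0.305, -3.124, -0.001]
contact_force: [-0.8, -0.5, -1.0]
grip_width: 0.0069
gripper_force: 68.2
```

```bash
cat > held.py <<'E'
from h import *
import sys
o=r.get_obs();T=o['tcp_pos'];M=R.from_rotvec(o['orientation']).as_matrix()
print(o['clock'],T.round(4),'yaw',np.degrees(np.arctan2(-M[0,1],M[1,1])).round(2),'tilt z',M[:,2].round(3),o['grip_width'].round(4),o['gripper_force'],o['contact_force'].round(1))
for k in ('wrist','side','top'):
    f=grab(k);P=cloud(f);h=cv2.cvtColor(f['frame'],cv2.COLOR_BGR2HSV);H,S,V=[h[...,i].astype(int) for i in range(3)]
    L=(P-T)@M  # tool frame
    m=((H<6)|(H>174))&(S>150)&(abs(L[...,0])<.06)&(abs(L[...,1])<.03)&(L[...,2]>-.04)&(L[...,2]<.1)
    if m.sum()<5: print(k,'none');continue
    q=L[m]; print(k,len(q),'x',np.percentile(q[:,0],[1,50,99]).round(4),'y',np.percentile(q[:,1],[3,50,97]).round(4),'z',np.percentile(q[:,2],[1,99]).round(4))
    if k=='wrist':
        t=q[(q[:,2]<np.percentile(q[:,2],2)+.008)]
        print('  top pts y vs x slope deg',np.degrees(np.arctan(np.polyfit(t[:,0],t[:,1],1)[0])).round(2),len(t), 'xr',np.percentile(t[:,0],[1,99]).round(4),'yr',np.percentile(t[:,1],[3,97]).round(4))
        cv2.imwrite('pics/'+sys.argv[1]+'.png',f['frame'])
    elif len(sys.argv)>2 and k==sys.argv[2]:
        u,v=map(int,pix(f,T)); cv2.imwrite('pics/'+sys.argv[1]+k+'.png',cv2.resize(f['frame'][max(v-60,0):v+90,max(u-100,0):u+100],None,fx=3.5,fy=3.5,interpolation=cv2.INTER_CUBIC))
E
python3 held.py h
```

```text
Traceback (most recent call last):
  File "held.py", line 4, in <module>
    print(o['clock'],T.round(4),'yaw',np.degrees(np.arctan2(-M[0,1],M[1,1])).round(2),'tilt z',M[:,2].round(3),o['grip_width'].round(4),o['gripper_force'],o['contact_force'].round(1))
                                                                                                               ^^^^^^^^^^^^^^^^^^^^^
AttributeError: 'float' object has no attribute 'round'
```

Request:
send_rows(
  deltas=[
    {"dx":-1,"dy":35,"dz":0,"rx":0,"ry":0,"rz":2},
    {"dx":-2,"dy":70,"dz":0,"rx":0,"ry":0,"rz":4},
    {"dx":-3,"dy":105,"dz":0,"rx":0,"ry":0,"rz":6},
    {"dx":-4,"dy":140,"dz":0,"rx":0,"ry":0,"rz":8},
    {"dx":-5,"dy":175,"dz":0,"rx":0,"ry":0,"rz":10},
  ],
)

```text
clock: 5.43
tcp_pos: [0.6074, -0.0238, 0.1949]
orientation: [-0.029, -3.139, 0.0]
contact_force: [0.4, -0.0, -1.9]
grip_width: 0.0065
gripper_force: 68.4
```

Request:
send_rows(
  deltas=[
    {"dx":-1,"dy":35,"dz":0,"rx":0,"ry":0,"rz":2},
    {"dx":-2,"dy":70,"dz":0,"rx":0,"ry":0,"rz":4},
    {"dx":-3,"dy":100,"dz":0,"rx":0,"ry":0,"rz":6.2},
    {"dx":-3,"dy":120,"dz":0,"rx":0,"ry":0,"rz":6.2},
    {"dx":-3,"dy":129,"dz":0,"rx":0,"ry":0,"rz":6.2},
  ],
)

```text
clock: 5.85
tcp_pos: [0.6042, 0.1082, 0.1948]
orientation: [0.146, -3.135, -0.002]
contact_force: [0.1, 0.0, -1.2]
grip_width: 0.0069
gripper_force: 68.4
```

Request:
send_rows(
  deltas=[
    {"dx":0,"dy":0,"dz":0,"rx":0,"ry":0,"rz":0},
    {"dx":0,"dy":0,"dz":0,"rx":0,"ry":0,"rz":0},
    {"dx":0,"dy":0,"dz":0,"rx":0,"ry":0,"rz":0},
    {"dx":0,"dy":0,"dz":0,"rx":0,"ry":0,"rz":0},
    {"dx":0,"dy":0,"dz":0,"rx":0,"ry":0,"rz":0},
  ],
)

```text
clock: 6.27
tcp_pos: [0.6057, 0.1016, 0.1963]
orientation: [0.134, -3.139, 0.001]
contact_force: [-0.2, 0.9, -1.2]
grip_width: 0.0069
gripper_force: 68.4
```

```bash
sed -i "s/o\['grip_width'\].round(4)/round(o['grip_width'],4)/" held.py && python3 held.py h side
```

```text
6.2667 [0.6057 0.1016 0.1963] yaw 4.88 tilt z [-0.    -0.001 -1.   ] 0.0069 68.36052417755127 [-0.2  0.9 -1.2]
wrist 2462 x [-0.0285  0.0127  0.0305] y [-0.0032  0.0002  0.0038] z [-0.0214  0.057 ]
  top pts y vs x slope deg -0.08 1956 xr [-0.0286  0.0303] yr [-0.0032  0.0039]
side 149 x [-0.0254  0.0134  0.0312] y [-0.0053 -0.0029  0.0001] z [-0.0201  0.0608]
top none
```

View pics/h.png

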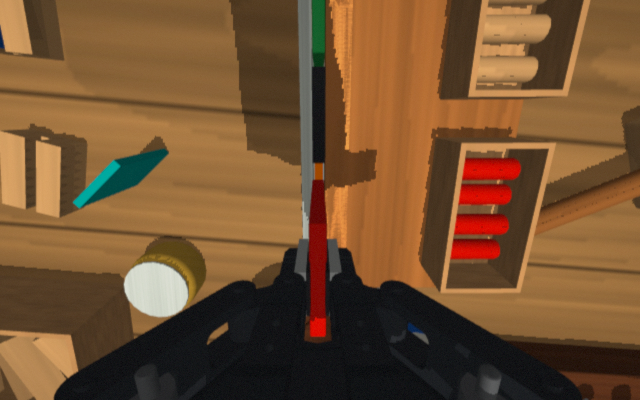

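The plate is upright and centred in the grip; the wrist view has its foot (318,180) in line with the black slot strip (318,120) and green. A quick numeric check of that lateral offset comes first, then insertion.

```bash
python3 - <<'E'
from h import *
o=r.get_obs();T=o['tcp_pos'];M=R.from_rotvec(o['orientation']).as_matrix()
f=grab('wrist');P=cloud(f);h=cv2.cvtColor(f['frame'],cv2.COLOR_BGR2HSV);H,S,V=[h[...,i].astype(int) for i in range(3)]
L=(P-T)@M;z=P[...,2];print('tool x',M[:,0].round(2),'y',M[:,1].round(2))
for nm,m in {'strip':(V<75)&(z>.083)&(z<.089),'green':(H>50)&(H<85)&(S>90)&(z>.125)&(z<.142),'red top':((H<6)|(H>174))&(S>150)&(L[...,2]<-.015),'lipflat':(S<60)&(V>90)&(z>.083)&(z<.098)}.items():
    m&=(abs(L[...,1])<.03)&(abs(L[...,0])<.2)
    q=L[m]
    X=np.abs(q[:,0])
    if len(q)<10: print(nm,len(q));continue
    print(nm,len(q),'xr',np.percentile(q[:,0],[2,98]).round(4))
    for lo in np.linspace(q[:,0].min(),q[:,0].max(),5)[:-1]:
        s=q[(q[:,0]>=lo)&(q[:,0]<lo+(np.ptp(q[:,0]))/4)]
        if len(s)>8: print('   x',s[:,0].mean().round(3),'y',np.percentile(s[:,1],[3,50,97]).round(4))
print(T,o['clock'])
E
```

```text
tool x [-1.   -0.09 -0.  ] y [-0.09  1.   -0.  ]
strip 1265 xr [0.0363 0.1093]
   x 0.044 y [-0.0051 -0.      0.0051]
   x 0.063 y [-0.005 -0.     0.005]
   x 0.082 y [-0.0049  0.      0.0049]
   x 0.102 y [-0.0048  0.      0.0048]
green 722 xr [0.1104 0.138 ]
   x 0.113 y [-0.0035  0.0001  0.0032]
   x 0.121 y [-0.0034 -0.0001  0.0032]
   x 0.128 y [-0.004  -0.0004  0.0032]
   x 0.135 y [-0.0039 -0.0004  0.0031]
red top 1928 xr [-0.0279  0.0301]
   x -0.022 y [-0.0033  0.0001  0.0039]
   x -0.007 y [-0.0031  0.0006  0.0038]
   x 0.009 y [-0.0033  0.0001  0.0038]
   x 0.024 y [-0.0033  0.0002  0.0037]
lipflat 2654 xr [-0.0273  0.1517]
   x -0.009 y [-0.0143 -0.0108 -0.0064]
   x 0.037 y [-0.0144 -0.0101 -0.006 ]
   x 0.084 y [-0.0146 -0.0103 -0.0058]
   x 0.132 y [-0.0145 -0.0102 -0.0059]
[0.60562754 0.10279624 0.19638471] 6.4167
```

Alignment is within 0.3 mm across the slot and about 1 mm along it. Descending to just above the bar.

Request:
send_rows(
  deltas=[
    {"dx":0,"dy":0,"dz":-15,"rx":0,"ry":0,"rz":0},
    {"dx":0,"dy":0,"dz":-30,"rx":0,"ry":0,"rz":0},
    {"dx":0,"dy":0,"dz":-42,"rx":0,"ry":0,"rz":0},
    {"dx":0,"dy":0,"dz":-50,"rx":0,"ry":0,"rz":0},
    {"dx":0,"dy":0,"dz":-56,"rx":0,"ry":0,"rz":0},
  ],
)

```text
clock: 6.88
tcp_pos: [0.6051, 0.1035, 0.1392]
orientation: [0.138, -3.137, 0.0]
contact_force: [0.3, -0.2, -1.2]
grip_width: 0.0069
gripper_force: 68.4
```

Request:
send_rows(
  deltas=[
    {"dx":0,"dy":0,"dz":-4,"rx":0,"ry":0,"rz":0},
    {"dx":0,"dy":0,"dz":-8,"rx":0,"ry":0,"rz":0},
    {"dx":0,"dy":0,"dz":-12,"rx":0,"ry":0,"rz":0},
    {"dx":0,"dy":0,"dz":-12,"rx":0,"ry":0,"rz":0},
  ],
)

```text
clock: 7.22
tcp_pos: [0.6053, 0.1036, 0.1278]
orientation: [0.138, -3.138, 0.0]
contact_force: [0.6, 0.4, -1.1]
grip_width: 0.0068
gripper_force: 68.4
```

Request:
send_rows(
  deltas=[
    {"dx":0,"dy":0,"dz":-2,"rx":0,"ry":0,"rz":0},
    {"dx":0,"dy":0,"dz":-4,"rx":0,"ry":0,"rz":0},
    {"dx":0,"dy":0,"dz":-6,"rx":0,"ry":0,"rz":0},
    {"dx":0,"dy":0,"dz":-8,"rx":0,"ry":0,"rz":0},
    {"dx":0,"dy":0,"dz":-8,"rx":0,"ry":0,"rz":0},
  ],
)

```text
clock: 7.63
tcp_pos: [0.606, 0.1037, 0.1208]
orientation: [-0.138, 3.137, 0.0]
contact_force: [-1.1, 0.5, 6.1]
grip_width: 0.0069
gripper_force: 69.2
```

Request:
send_rows(
  deltas=[
    {"dx":0,"dy":0,"dz":-2,"rx":0,"ry":0,"rz":0},
    {"dx":0,"dy":0,"dz":-3,"rx":0,"ry":0,"rz":0},
    {"dx":0,"dy":0,"dz":-4,"rx":0,"ry":0,"rz":0},
    {"dx":0,"dy":0,"dz":-4,"rx":0,"ry":0,"rz":0},
  ],
)

```text
clock: 7.97
tcp_pos: [0.6061, 0.1037, 0.1175]
orientation: [-0.138, 3.137, 0.001]
contact_force: [-2.1, -0.4, 8.4]
grip_width: 0.0073
gripper_force: 69.9
```

Request:
send_rows(
  deltas=[
    {"dx":0,"dy":0,"dz":-1,"rx":0,"ry":0,"rz":0},
    {"dx":0,"dy":0,"dz":-2,"rx":0,"ry":0,"rz":0},
    {"dx":0,"dy":0,"dz":-2,"rx":0,"ry":0,"rz":0},
    {"dx":0,"dy":0,"dz":-2,"rx":0,"ry":0,"rz":0},
  ],
)

```text
clock: 8.3
tcp_pos: [0.6063, 0.1037, 0.1173]
orientation: [-0.138, 3.137, 0.002]
contact_force: [-6.8, -0.8, 23.0]
grip_width: 0.0072
gripper_force: 72.3
```

Request:
send_rows(
  deltas=[
    {"dx":0,"dy":0,"dz":-1,"rx":0,"ry":0,"rz":0},
    {"dx":0,"dy":0,"dz":-2,"rx":0,"ry":0,"rz":0},
    {"dx":0,"dy":0,"dz":-2,"rx":0,"ry":0,"rz":0},
    {"dx":0,"dy":0,"dz":-2,"rx":0,"ry":0,"rz":0},
  ],
)

```text
clock: 8.63
tcp_pos: [0.6066, 0.1037, 0.1172]
orientation: [-0.137, 3.136, 0.003]
contact_force: [-11.8, -0.7, 36.6]
grip_width: 0.0071
gripper_force: 74.5
```

It is on the hard stop: z stays at 0.1173 while the force climbs. I'll ease off to about 23 N and check the height against green.

Request:
send_rows(
  deltas=[
    {"dx":0,"dy":0,"dz":2,"rx":0,"ry":0,"rz":0},
    {"dx":0,"dy":0,"dz":2,"rx":0,"ry":0,"rz":0},
    {"dx":0,"dy":0,"dz":2,"rx":0,"ry":0,"rz":0},
  ],
)

```text
clock: 8.88
tcp_pos: [0.6064, 0.1037, 0.1174]
orientation: [-0.138, 3.137, 0.002]
contact_force: [-6.6, -1.3, 22.6]
grip_width: 0.007
gripper_force: 72.0
```

```bash
python3 held.py i side && python3 - <<'E'
from h import *
for k in('wrist','side'):
    f=grab(k);P=cloud(f);h=cv2.cvtColor(f['frame'],cv2.COLOR_BGR2HSV);H,S,V=[h[...,i].astype(int) for i in range(3)];z=P[...,2]
    for nm,m in {'red':((H<6)|(H>174))&(S>150)&(P[...,0]>.55)&(P[...,0]<.66)&(abs(P[...,1]-.103)<.025)&(z>.11),'green':(H>50)&(H<85)&(S>90)&(z>.11)&(z<.16)&(P[...,1]>.05)&(P[...,0]>.4)&(P[...,1]<.13)}.items():
        if m.sum()>5: print(k,nm,m.sum(),np.percentile(P[m],[3,50,97],axis=0).round(4).tolist())
print(r.get_obs()['contact_force'],r.get_obs()['clock'])
E
```

```text
8.8833 [0.6064 0.1037 0.1174] yaw 5.02 tilt z [ 0.002  0.001 -1.   ] 0.007 72.02930331230164 [-6.6 -1.3 22.6]
wrist 2471 x [-0.0282  0.013   0.0308] y [-0.0032  0.0002  0.004 ] z [-0.0213  0.0453]
  top pts y vs x slope deg 0.06 1973 xr [-0.0283  0.0303] yr [-0.0033  0.004 ]
side 31 x [0.0124 0.0272 0.0321] y [-0.0053 -0.0036  0.0009] z [-0.0209  0.031 ]
top none
wrist red 2194 [[0.5761, 0.0986, 0.1171], [0.5972, 0.1035, 0.1367], [0.6331, 0.1085, 0.138]]
wrist green 545 [[0.4944, 0.0896, 0.1111], [0.4956, 0.0932, 0.1287], [0.4961, 0.0966, 0.1375]]
side red 24 [[0.5762, 0.096, 0.1166], [0.5826, 0.0978, 0.1346], [0.5931, 0.1009, 0.1395]]
side green 21 [[0.4406, 0.0837, 0.1304], [0.4653, 0.0857, 0.1348], [0.4844, 0.0889, 0.1365]]
[-7.74037757 -0.96512752 22.93953624] 9.1333
```

View pics/iside.png

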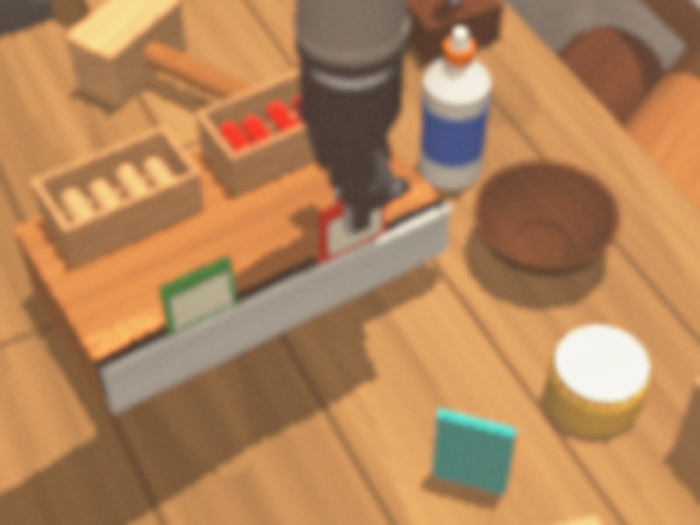

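The red holder at (350,230) is in the rail with its label outward. Its top is at 0.138, level with green at 0.1375, and the hard stop holds about 22 N under a firm grip. Handing in.

```bash
python3 -c "
from bench import r
print(r.hand_in())"
```

```text
the job is handed in; nothing more can be done
None
```

The red holder is fully home in the empty pocket, label outward and level with its green neighbour, held pressed down at about 22 N; the job was handed in at about 9 s, and no verdict came back.

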